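# Raise the sunk spice jar with its lift lever

## Robot

A 6-joint arm with a two-finger parallel gripper is mounted at the origin on a cart in front of the work surface, level with it; the furniture and walls round the work are solid. World frame = base frame: x ahead of the robot, y to its left, z up, the work surface at z = 0. Lengths are in mm, angles in rad, forces in N, time in s.
With the tool pointing down it reaches from about 350 to 875 mm from the base axis. Payload 4.2 kg.
Tool frame: the origin (TCP) lies at the very end of the fingers, on their centre line; the grasp point (between the pads) lies 19 mm behind it (arm.grip_point_offset is the distance from the TCP to the grasp point, in mm); z points along the fingers, y is the direction in which the jaws open and shut (so a half turn about z gives the same grasp; the last joint's range is limited). The gripper opens to 85 mm and grips with 20 to 120 N. Pads are 22 mm wide; open, the fingers measure 114 mm over their backs; the gripper's body (76 mm by 85 mm) begins 54 mm behind the grasp point. The pads swing forward as they close: fully open they stand 13 mm farther back than shut.
Start: joints at [-0.992, 0.385, 0.008, 0, -1.194, -0.259], TCP at [196.501, -593.285, 231.312] pointing down, gripper open.
Joint ranges: [-3.14, 3.14], [-1.21, 2.06], [-1.07, 1.41], [-3.16, 2.05], [-2.99, -0.16], [-3.1, 3.1]. Speed limits (rad/s): [2.79, 2.79, 3.14, 3.14, 3.14, 3.14].

## Interface

Orientations are given as a unit quaternion [x, y, z, w].
In Python, from bench import arm gives the robot as it stands.
- The arm moves only by the tool drive_tool, never from a script. Its argument "steps" is a list of rows, each a list of 5 numbers: the shift along the tool's x, y, z in m, then the turn about the tool's z in degrees, then the finger opening in m, from 0 to 0.0854. A call has 1 to 20 rows; each row shifts and turns the commanded pose from where the row before left it, along the tool's axes as they then stand; what a row does not reach is not made up. A row lasts 1/10 s, in which the tool goes at most 50 mm and 8.59 degrees, less where a joint would pass 70% of its speed; a pose out of reach is approached as far as the arm can. A call is refused whole if a number of a shift passes 0.05 or a number of a turn 8.59, either way. A call with a gripper value outside its range is refused whole. The fingers move at their own pace and stop on an object; the grip force is fixed at half the most. Time passes only in rows, so rows that do not move let the fingers close. It gives the time, the measured TCP pose, the force and the opening at its end, in the units of the state.
- arm.read_state(): the state, without advancing time (a new reading comes with each control period).
- arm.get_image(name): name is "scene" or "side" or "wrist"; returns (picture, depth): 480x640x3 uint8, blue, green, red; 480x640 float32, mm along the optical axis (not along the pixel's ray), 0 where there is no reading.
- arm.camera_params(name): a dict with "K" (3x3 intrinsics, pixels), "world_to_cam" (4x4, takes a point from world to camera coordinates); the wrist camera has in their place "mount" (4x4, takes a point from camera to tool coordinates, whose origin is the TCP and whose axes are the flange's). Camera axes: x right, y up, looking along -z (the intrinsics and any distortion apply to the point x, -y, -z); pixel columns grow to the right and rows downward; lengths in mm; the calibration is good to about 2 mm. A picture is of the moment at which its call begins: read the wrist's pose just before it. camera_params takes no time and is no camera call.
- arm.job_done(): hands the job in, once; it reports no verdict.
The state is a dict: "clock": time; "joints": joint angles; "joint_vel": joint speeds; "joint_efforts": joint torques, N m; "position": TCP position; "ee_rot": TCP orientation; "contact_force": force on the tool from outside, world axes, zero at the start; "wrist_torque": the same for the moment, N m; "gripper_width": finger opening in mm.
Only numpy, scipy, OpenCV 4.12 (cv2) and the standard library are available. Lean on these libraries where they do the work, as an engineer would, in place of code of your own. Each camera call takes 0.05 s, during which the arm holds its last target.

## Task

The spice jar sits sunk in the wooden lift. Press the round pad of the lift's lever down to its stop so that the lever's other end raises the jar, and lean on it there for a full second with a firm, steady push of about 15 N, never more than 24 N. Then take the raised jar out and stand it upright near the middle of the cork coaster, leaving the lever tipped and the other things where they are.

Things in the scene. Friction and masses are not known exactly. Their poses are not given: they have to be found in the camera images.
- rack: Wooden jar lift, fixed to the worktop: base board 85 (x) x 285 (y) x 8 mm; at its +y end a square tower, 63 mm wide outside, well 47 x 47 mm, rim 141 mm above the worktop. Between two steel cheeks, 76 mm high, rocks the lever. Origin: on the worktop under the lever's pivot; +y along the board from pivot to tower, whose axis is at y = 98 mm; z up.
- lever: Steel rocking lever 18 mm wide: straight arm with roller to +y, cranked arm with pad to -y (pad part 22 mm lower). Origin at the pivot, 60 mm above the worktop; axes as the rack's at the start, then it rocks up to 0.44 rad about x. Start: pad end high, 0.22 rad off level; at the stop 0.22 rad the other way. Stiff pivot: it stays where left, even with the jar on; moving it takes 4-9 N at the pad.
- stem_foot (a point): Foot of the pad's stem on the lever, 102 mm level from the pivot (93 mm at the stop); 60 mm above the worktop, 17 mm at the stop. Over it, square to the arm, stands a round white pad 44 mm across, flat top. The top is screwed to 25 to 43 mm from this point, different each time, not measured: feel for it. Sprung: sinks 1 mm per 3.5 N, bottoms hard at 7 mm (24 N).
- plate_top (a point): Centre of the top of the round steel plate (42 mm across) inside the tower, on which the jar stands; the lever's roller end carries it straight up. 50 mm above the worktop at the start, 94 mm with the lever at its stop.
- jar: Spice jar: square glass body with rounded corners, 41 mm wide, lined up with the tower; round gold-coloured cap 41 mm across, the top 20 mm; 96 mm high, 0.11 to 0.22 kg. Origin at the centre of its underside, z up the jar. At the start its top is 5 mm above the tower's rim; with the lever at its stop 49 mm, with a few mm of play in the well.
- coaster: Round cork coaster, 110 mm across, 9 mm thick, fixed to the worktop on one side of the lift. Origin at the centre of its underside.
- onion: Brown onion 75 mm across, 77 mm high, on the worktop on the other side of the lift; leave it alone. Origin at the centre of its underside.
- tin: Tin 57 mm across, 72 mm high, behind the lift; leave it alone. Origin at the centre of its underside.
- garlic: Garlic bulb 60 mm across, 59 mm high, behind the lift; leave it alone. Origin at the centre of its underside.
- mill: Salt mill 44 mm across, 90 mm high, behind the lift; leave it alone. Origin at the centre of its underside.
Mind the look-alikes: they are no part of the job. Leave any red look-alike of the jar alone.

How it is judged:
By the outcome, as a careful person would: the job done as asked, in the order asked, and still so for the second after the job is handed in, with the robot touching nothing.
It also fails if it takes over 72 s, if anything falls off the work surface, if the arm or the gripper's body presses on something with over 40 N, if the wrist force passes 120 N, or if a joint passes its speed limit or range.

## Working session

There is one attempt and no reset: what is moved stays moved. The work goes in short steps, Python scripts to look and compute and a tool call to move; the robot and the scene stay as the last step left them, time stands still between calls to the robot, and variables do not carry over. Pictures are saved under pics/ and viewed, and the job is handed in when it is done.

Besides the shell and the picture viewer there is one more tool, called after "Request:" as name(argument=value, ...), one argument or row to a line, values as JSON. drive_tool: Moves the arm, as the interface text tells. Its arguments: {"type":"object","properties":{"steps":{"type":"array"}},"required":["steps"]}

```bash
ls; mkdir -p pics; python3 - <<'E'
from bench import arm
import cv2,numpy as np
s=arm.read_state();print(s)
for n in("scene","side","wrist"):
    im,d=arm.get_image(n);cv2.imwrite(f"pics/{n}0.png",im);np.save(f"pics/{n}0.npy",d)
    print(n,arm.camera_params(n))
E
```

```text
pics
{'clock': 0.0, 'joints': array([-9.92409940e-01,  3.85545581e-01,  6.61010221e-03, -4.92355889e-04,
       -1.19396647e+00, -2.58578858e-01]), 'joint_vel': array([-0.00045594,  0.00084496,  0.00077372,  0.00079656, -0.00055368,
        0.00080882]), 'joint_efforts': array([ 2.49334798e-04, -3.92287481e+01,  1.88395786e+01,  4.18618709e+00,
       -4.64492725e-03,  8.86842003e-06]), 'position': array([ 196.3112459 , -592.75619048,  230.22302287]), 'ee_rot': array([-1.59133437e-01,  9.87256496e-01,  1.05494223e-03, -2.18770474e-04]), 'contact_force': array([-0.59920818,  0.40900247, -0.16855355]), 'wrist_torque': array([ 0.0359856, -0.0463847,  0.0291863]), 'gripper_width': 85.2453749996601}
scene {'K': array([[602.00423275,   0.        , 317.644687  ],
       [  0.        , 602.00423275, 245.23190047],
       [  0.        ,   0.        ,   1.        ]]), 'world_to_cam': array([[-3.09744316e-01, -9.50515075e-01, -2.40738805e-02,
         1.31600022e+02],
       [ 4.08153679e-01, -1.55787410e-01,  8.99522572e-01,
        -2.67778226e+02],
       [-8.58760172e-01,  2.68796161e-01,  
[... 470 characters left out ...]
1550e+02],
       [-3.03265754e-01, -8.51946271e-01,  4.26869340e-01,
        -1.41282482e+03],
       [ 0.00000000e+00,  0.00000000e+00,  0.00000000e+00,
         1.00000000e+00]])}
wrist {'K': array([[379.11055262,   0.        , 319.27818586],
       [  0.        , 379.11055262, 240.48927048],
       [  0.        ,   0.        ,   1.        ]]), 'mount': array([[-7.21963241e-04,  9.47383964e-01,  3.20098585e-01,
         8.22254645e+01],
       [ 9.99999535e-01,  4.79258921e-04,  8.36994292e-04,
         7.09700051e-01],
       [ 6.39544868e-04,  3.20099040e-01, -9.47383869e-01,
        -1.43705679e+02],
       [ 0.00000000e+00,  0.00000000e+00,  0.00000000e+00,
         1.00000000e+00]])}
```

View pics/scene0.png

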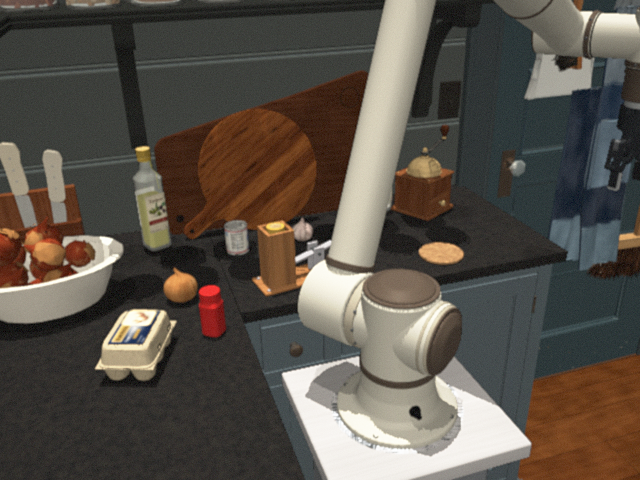

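View pics/side0.png

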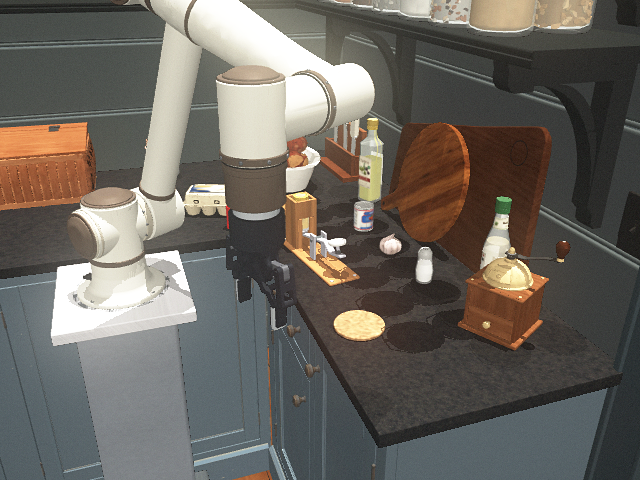

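View pics/wrist0.png

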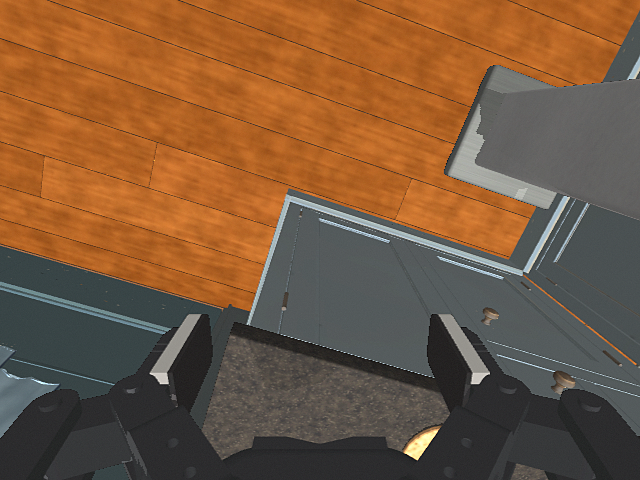

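The scene picture shows the lift tower at about (276,256), its gold cap at (275,227), the coaster at (440,253), a red jar look-alike at (212,312) and the onion at (180,287). In the side view the cap is at (300,196), the lever pad near (337,241) and the coaster at (359,325).

Only two things could be taken for the jar: the gold-capped one in the tower, scene (275,227), and the red one on the worktop, scene (212,312). I choose the gold-capped one in the lift and check it in a crop.

```bash
cat > h.py <<'E'
import numpy as np,cv2
from bench import arm
from scipy.spatial.transform import Rotation as R
def w2c(n,st=None):
    p=arm.camera_params(n)
    if n!="wrist": return p["K"],p["world_to_cam"]
    T=np.eye(4);T[:3,:3]=R.from_quat(st["ee_rot"]).as_matrix();T[:3,3]=st["position"]
    return p["K"],np.linalg.inv(T@p["mount"])
def proj(K,W,P):
    P=np.atleast_2d(P);c=P@W[:3,:3].T+W[:3,3]
    return np.c_[K[0,0]*c[:,0]/-c[:,2]+K[0,2],K[1,1]*-c[:,1]/-c[:,2]+K[1,2]]
def cloud(K,W,d):
    v,u=np.mgrid[:d.shape[0],:d.shape[1]]
    c=np.stack([(u-K[0,2])/K[0,0]*d,-(v-K[1,2])/K[1,1]*d,-d],-1)
    return (c-W[:3,3])@W[:3,:3]
def ray(K,W,uv,z):
    c=np.array([(uv[0]-K[0,2])/K[0,0],-(uv[1]-K[1,2])/K[1,1],-1.])
    o=-W[:3,:3].T@W[:3,3];r=W[:3,:3].T@c
    return o+r*(z-o[2])/r[2]
E
python3 - <<'E'
from h import *
a=cv2.imread("pics/side0.png");b=cv2.imread("pics/scene0.png")
cv2.imwrite("pics/c1.png",cv2.resize(a[180:300,270:430],None,fx=5,fy=5,interpolation=cv2.INTER_CUBIC))
cv2.imwrite("pics/c2.png",cv2.resize(b[205:305,230:350],None,fx=6,fy=6,interpolation=cv2.INTER_CUBIC))
for n,px in(("scene",dict(cap=(275,226),coaster=(440,253),onion=(180,288),tin=(236,240))),("side",dict(cap=(300,196),coaster=(359,325),pad=(337,241),tin=(363,217),garlic=(391,245),mill=(425,265)))):
    K,W=w2c(n);d=np.load(f"pics/{n}0.npy");C=cloud(K,W,d)
    for k,(u,v) in px.items(): print(n,k,C[v,u].round(),)
    m=d>0
E
```

```text
scene cap [467.  81. 147.]
scene coaster [ 459. -329.   11.]
scene onion [436. 303.  51.]
scene tin [645. 142.  44.]
side cap [465.  70. 149.]
side coaster [ 464. -343.   11.]
side pad [ 495. -123.  102.]
side tin [662. 107.  48.]
side garlic [671. -60.  36.]
side mill [ 683. -218.   54.]
```

View pics/c1.png

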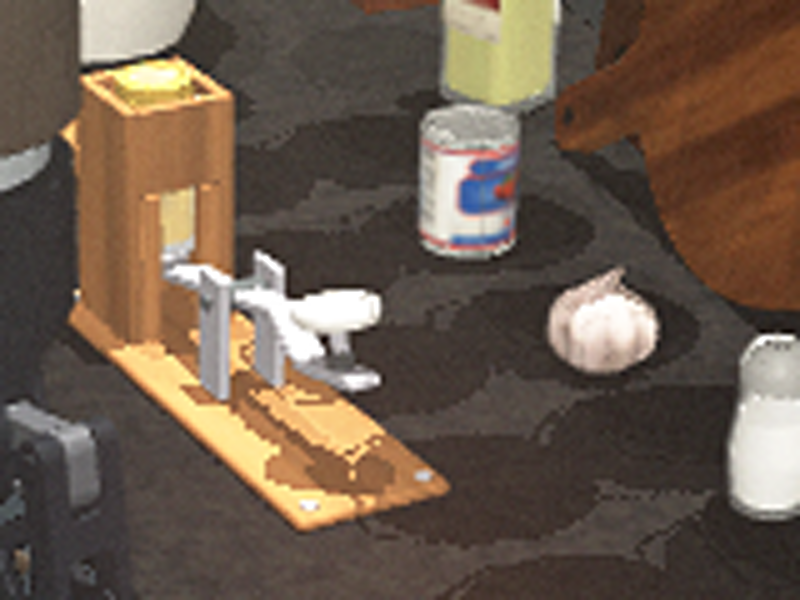

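View pics/c2.png

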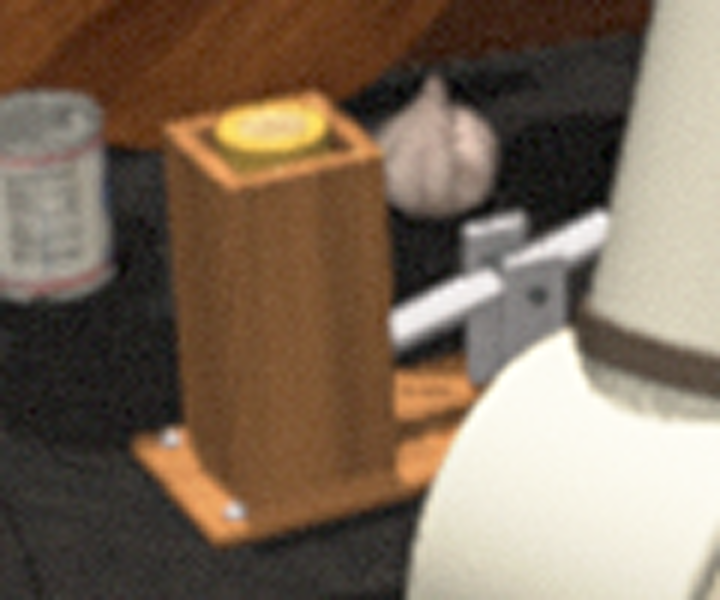

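Both crops agree: the gold-capped glass jar is in the tower, and the lever's white pad is on the camera's right. Next I move over the lift for wrist views with the fingers clear.

Request:
drive_tool(
  steps=[
    [0, 0, -0.037, 0, 0.0854],
    [0, 0, -0.037, 0, 0.0854],
    [0, 0, -0.037, 0, 0.0854],
    [-0.031, 0.025, 0, 0, 0.0854],
    [-0.031, 0.025, 0, 0, 0.0854],
    [-0.031, 0.025, 0, 0, 0.0854],
    [-0.031, 0.025, 0, 0, 0.0854],
    [-0.031, 0.025, 0, 0, 0.0854],
    [-0.031, 0.025, 0, 0, 0.0854],
    [-0.031, 0.025, 0, 0, 0.0854],
    [-0.031, 0.025, 0, 0, 0.0854],
    [-0.031, 0.025, 0, 0, 0.0854],
    [-0.031, 0.025, 0, 0, 0.0854],
    [-0.031, 0.025, 0, 0, 0.0854],
    [-0.031, 0.025, 0, 0, 0.0854],
    [-0.031, 0.025, 0, 0, 0.0854],
    [-0.031, 0.025, 0, 0, 0.0854],
    [0, 0, 0, 5, 0],
    [0, 0, 0, 5, 0],
    [0, 0, 0, 0, 0],
  ],
)

```text
clock: 2.15
position: [498.4, -124.1, 341.9]
ee_rot: [-0.073, 0.997, 0.0, -0.0]
contact_force: [-0.3, -0.5, -0.3]
gripper_width: 43.8
```

```bash
python3 - <<'E'
from h import *
s=arm.read_state();im,d=arm.get_image("wrist");cv2.imwrite("pics/w1.png",im);np.save("pics/w1.npy",d)
import pickle;pickle.dump(s,open("pics/w1.pkl","wb"))
print(s["position"],s["ee_rot"],s["contact_force"],s["joints"])
E
```

```text
[ 498.44973759 -124.13537795  341.88281192] [-7.30123308e-02  9.97330934e-01  1.01804533e-04 -4.45213945e-04] [-0.33704826 -0.49743269 -0.31141736] [ 7.21402880e-02  1.32298683e-01 -6.08111461e-02 -2.06579189e-04
 -1.37857712e+00 -1.49674233e+00]
```

View pics/w1.png

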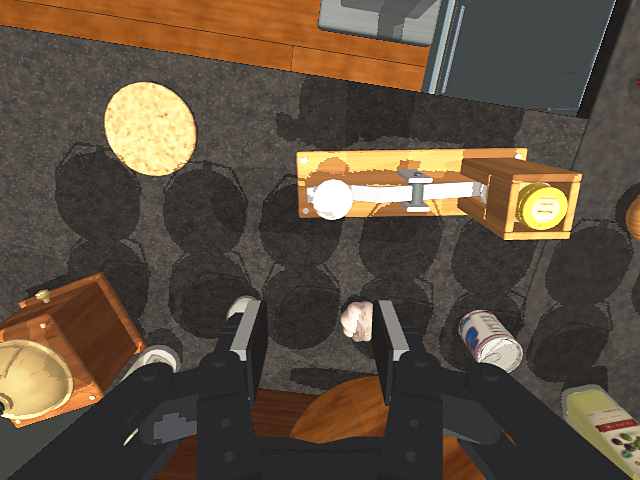

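The wrist view shows the white pad at (333,199), the gold cap at (543,208), the coaster at (151,128) and the whole lift. Fitting from this image and its depth.

```bash
cat > meas.py <<'E'
from h import *
import pickle,sys
t=sys.argv[1]
s=pickle.load(open(f"pics/{t}.pkl","rb"));im=cv2.imread(f"pics/{t}.png");d=np.load(f"pics/{t}.npy")
K,W=w2c("wrist",s);C=cloud(K,W,d);hsv=cv2.cvtColor(im,cv2.COLOR_BGR2HSV)
ok=d>0
def rep(n,m,zr):
    m=m&ok&(C[...,2]>zr[0])&(C[...,2]<zr[1])
    k,l,st,_=cv2.connectedComponentsWithStats(m.astype(np.uint8))
    if k<2: print(n,"none");return
    i=1+st[1:,4].argmax();P=C[l==i];v,u=np.nonzero(l==i)
    print(n,"n",len(P),"px",u.mean().round(1),v.mean().round(1),"med",np.median(P,0).round(1),"mid",((P.max(0)+P.min(0))/2).round(1),"ext",np.ptp(P,axis=0).round(1))
    return P,(u,v)
X,Y=C[...,0],C[...,1]
yel=(hsv[...,0]>18)&(hsv[...,0]<35)&(hsv[...,1]>110)
white=(hsv[...,1]<50)
nearcap=(np.hypot(X-466,Y-75)<45)
c=rep("cap",yel&nearcap,(138,165))
r=rep("rim",nearcap&~yel,(134,146)) 
if r:
    b=cv2.minAreaRect(r[0][:,:2].astype(np.float32));print(" rim rect",b)
p=rep("pad",white&(np.hypot(X-495,Y+115)<60),(74,125))
if p:
    P=p[0]; A=np.c_[P[:,:2],np.ones(len(P))];co=np.linalg.lstsq(A,P[:,2],rcond=None)[0];print(" plane slope",co[:2].round(3)," minAreaRect",cv2.minEnclosingCircle(P[:,:2].astype(np.float32)))
o=rep("coaster",(hsv[...,1]>40)&(np.hypot(X-462,Y+336)<80),(4,15))
bb=rep("board",(hsv[...,1]>110)&(abs(X-480)<110)&(Y>-220)&(Y<150),(4,13))
if bb:
    b=cv2.minAreaRect(bb[0][:,:2].astype(np.float32));print(" board rect",b)
print("table z",np.median(C[ok&(C[...,2]<6)&(C[...,2]>-8)][:,2]))
E
python3 meas.py w1
```

```text
cap n 1096 px 541.1 206.4 med [467.3  74.5 146.9] mid [469.5  81.  143.7] ext [40.8 41.2 11.3]
rim n 1304 px 537.5 195.2 med [448.5  72.3 140.8] mid [469.2  78.8 139.9] ext [71.1 66.9 11.8]
 rim rect ((468.817626953125, 80.92342376708984), (62.37320327758789, 63.60080337524414), 9.857893943786621)
pad n 1268 px 332.5 199.1 med [ 499.4 -109.7   97.3] mid [ 500.4 -109.4   96.2] ext [42.4 41.6 12.5]
 plane slope [ 0.05  -0.193]  minAreaRect ((500.24407958984375, -108.89434051513672), 21.47139549255371)
coaster n 6709 px 150.5 128.4 med [ 464.1 -334.    10.2] mid [ 466.4 -334.5    8.8] ext [109.1 108.7   9.4]
board n 6102 px 386.1 166.9 med [466.7 -50.9   9. ] mid [484.4 -15.5   8.5] ext [127.  281.3   8.8]
 board rect ((484.21282958984375, -10.108901977539062), (84.51448059082031, 284.46142578125), 9.304457664489746)
table z 1.1777968626101125
```

Fit: yaw about 9.5°, tower axis (469,81), pivot about (485,-16), and the pad lies on the lever line. The rim is 63 mm across at z ≈ 140 and the cap top is near 147, both as described. I move over the pad with the fingers shut and take a second view.

Request:
drive_tool(
  steps=[
    [0, 0, 0, -1.1, 0],
    [-0.0035, 0.011, 0.02, 0, 0],
    [0, 0, 0.03, 0, 0],
    [0, 0, 0.03, 0, 0],
    [0, 0, 0.03, 0, 0],
    [0, 0, 0.03, 0, 0],
    [0, 0, 0, 0, 0],
    [0, 0, 0, 0, 0],
    [0, 0, 0, 0, 0],
  ],
)

```text
clock: 3.1
position: [501.4, -113.4, 204.3]
ee_rot: [-0.082, 0.997, -0.0, 0.002]
contact_force: [0.1, -0.1, 0.7]
gripper_width: -0.0
```

```bash
python3 - <<'E'
from h import *
s=arm.read_state();im,d=arm.get_image("wrist");cv2.imwrite("pics/w2.png",im);np.save("pics/w2.npy",d)
import pickle;pickle.dump(s,open("pics/w2.pkl","wb"))
print(s["position"],s["ee_rot"],s["contact_force"])
E
python3 meas.py w2
```

```text
[ 501.38014841 -113.40622417  204.30907099] [-8.24765992e-02  9.96591292e-01 -3.39367832e-04  1.81468871e-03] [ 0.12651536 -0.1237417   0.7311892 ]
cap n 1006 px 629.9 263.7 med [473.1  63.6 144.9] mid [472.4  69.5 143.5] ext [35.4 18.6 11. ]
rim n 2863 px 609.5 259.4 med [474.5  53.3 141.1] mid [472.9  66.3 139.1] ext [64.4 42.9 10.1]
 rim rect ((471.7483825683594, 66.35137939453125), (63.398216247558594, 34.879642486572266), 9.934314727783203)
pad n 2791 px 324.6 234.0 med [ 498.7 -109.7   97.3] mid [ 500.2 -109.3   95.6] ext [42.4 41.8 14.9]
 plane slope [ 0.058 -0.193]  minAreaRect ((500.2530822753906, -108.8851089477539), 21.681364059448242)
coaster n 13484 px 71.1 122.2 med [ 463.2 -333.6   10.2] mid [ 466.5 -334.7    8.6] ext [109.5 109.6   9.1]
board n 12379 px 402.8 183.2 med [467.3 -49.3   9. ] mid [484.  -15.4   8.5] ext [127.5 282.6   8.9]
 board rect ((483.7047424316406, -10.031570434570312), (84.11264038085938, 284.9025573730469), 9.388882637023926)
table z 1.1566589161239968
```

View pics/w2.png

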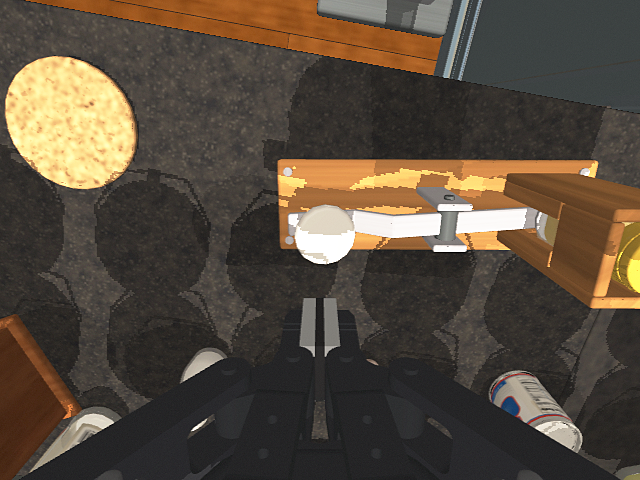

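Both views agree: pad centre (500,-109), top at about 96. I go down to just above it, then feel for it.

Request:
drive_tool(
  steps=[
    [0, 0, 0.03, 0, 0],
    [0, 0, 0.03, 0, 0],
    [0, 0, 0.027, 0, 0],
    [0, 0, 0.004, 0, 0],
    [0, 0, 0, 0, 0],
    [0, 0, 0, 0, 0],
    [0, 0, 0, 0, 0],
  ],
)

```text
clock: 3.85
position: [501.4, -113.1, 113.1]
ee_rot: [-0.082, 0.997, -0.0, 0.002]
contact_force: [0.2, 0.1, 0.3]
gripper_width: 0.0
```

Request:
drive_tool(
  steps=[
    [0, 0, 0.002, 0, 0],
    [0, 0, 0.002, 0, 0],
    [0, 0, 0.002, 0, 0],
    [0, 0, 0, 0, 0],
  ],
)

```text
clock: 4.25
position: [499.9, -113.2, 105.0]
ee_rot: [-0.082, 0.997, 0.0, -0.0]
contact_force: [0.6, -0.4, 0.6]
gripper_width: -0.1
```

Request:
drive_tool(
  steps=[
    [0, 0, 0.002, 0, 0],
    [0, 0, 0.001, 0, 0],
    [0, 0, 0, 0, 0],
  ],
)

```text
clock: 4.55
position: [500.0, -113.2, 102.1]
ee_rot: [-0.082, 0.997, -0.0, -0.0]
contact_force: [-0.1, -0.2, 1.2]
gripper_width: 0.3
```

Request:
drive_tool(
  steps=[
    [0, 0, 0.001, 0, 0],
    [0, 0, 0, 0, 0],
  ],
)

```text
clock: 4.75
position: [500.1, -113.2, 101.2]
ee_rot: [-0.082, 0.997, 0.0, -0.0]
contact_force: [-0.2, 0.1, 0.3]
gripper_width: -0.2
```

Request:
drive_tool(
  steps=[
    [0, 0, 0.001, 0, 0],
    [0, 0, 0, 0, 0],
  ],
)

```text
clock: 4.95
position: [500.0, -113.2, 100.2]
ee_rot: [-0.082, 0.997, 0.0, -0.0]
contact_force: [-1.3, 0.0, 0.3]
gripper_width: -0.1
```

Request:
drive_tool(
  steps=[
    [0, 0, 0.001, 0, 0],
    [0, 0, 0, 0, 0],
  ],
)

```text
clock: 5.15
position: [500.0, -113.2, 99.2]
ee_rot: [-0.082, 0.997, 0.0, -0.0]
contact_force: [-0.2, 0.6, 0.7]
gripper_width: 0.1
```

Request:
drive_tool(
  steps=[
    [0, 0, 0.001, 0, 0],
    [0, 0, 0, 0, 0],
  ],
)

```text
clock: 5.35
position: [500.2, -113.2, 98.4]
ee_rot: [-0.082, 0.997, -0.0, 0.0]
contact_force: [0.5, 0.6, 1.3]
gripper_width: -0.2
```

Request:
drive_tool(
  steps=[
    [0, 0, 0.001, 0, 0],
    [0, 0, 0, 0, 0],
  ],
)

```text
clock: 5.55
position: [500.3, -113.3, 97.7]
ee_rot: [-0.082, 0.997, -0.0, 0.0]
contact_force: [-0.0, -0.6, 3.6]
gripper_width: -0.2
```

Request:
drive_tool(
  steps=[
    [0, 0, 0.001, 0, 0],
    [0, 0, 0, 0, 0],
  ],
)

```text
clock: 5.75
position: [500.4, -113.5, 96.7]
ee_rot: [-0.082, 0.997, -0.0, 0.0]
contact_force: [-1.1, -2.1, 5.3]
gripper_width: -0.1
```

Contact came at about z 98.4. I push the lever slowly down and shift a little outward along with the pad.

Request:
drive_tool(
  steps=[
    [0, -0.0003, 0.002, 0, 0],
    [0, -0.0003, 0.002, 0, 0],
    [0, -0.0003, 0.002, 0, 0],
    [0, -0.0003, 0.002, 0, 0],
    [0, -0.0003, 0.002, 0, 0],
  ],
)

```text
clock: 6.25
position: [501.0, -115.2, 86.9]
ee_rot: [-0.082, 0.997, -0.0, 0.001]
contact_force: [-0.3, -2.8, 5.6]
gripper_width: -0.1
```

Request:
drive_tool(
  steps=[
    [0, -0.0003, 0.002, 0, 0],
    [0, -0.0003, 0.002, 0, 0],
    [0, -0.0003, 0.002, 0, 0],
    [0, -0.0003, 0.002, 0, 0],
    [0, -0.0003, 0.002, 0, 0],
  ],
)

```text
clock: 6.75
position: [501.3, -116.8, 76.9]
ee_rot: [-0.082, 0.997, -0.001, 0.001]
contact_force: [0.2, -4.8, 5.3]
gripper_width: 0.1
```

Request:
drive_tool(
  steps=[
    [0, -0.0003, 0.002, 0, 0],
    [0, -0.0003, 0.002, 0, 0],
    [0, -0.0003, 0.002, 0, 0],
    [0, -0.0003, 0.002, 0, 0],
    [0, 0, 0.001, 0, 0],
    [0, 0, 0, 0, 0],
  ],
)

```text
clock: 7.35
position: [501.4, -117.8, 67.7]
ee_rot: [-0.082, 0.997, -0.0, 0.001]
contact_force: [-0.7, -3.4, 4.1]
gripper_width: 0.2
```

Request:
drive_tool(
  steps=[
    [0, 0, 0.002, 0, 0],
    [0, 0, 0.002, 0, 0],
    [0, 0, 0.002, 0, 0],
    [0, 0, 0.001, 0, 0],
    [0, 0, 0, 0, 0],
  ],
)

```text
clock: 7.85
position: [501.5, -117.8, 60.6]
ee_rot: [-0.082, 0.997, -0.0, 0.001]
contact_force: [0.6, -4.9, 4.2]
gripper_width: 0.1
```

Request:
drive_tool(
  steps=[
    [0, 0, 0.002, 0, 0],
    [0, 0, 0.001, 0, 0],
    [0, 0, 0, 0, 0],
  ],
)

```text
clock: 8.15
position: [501.4, -117.8, 57.6]
ee_rot: [-0.082, 0.997, -0.0, 0.001]
contact_force: [0.7, -5.3, 3.9]
gripper_width: 0.1
```

Request:
drive_tool(
  steps=[
    [0, 0, 0.001, 0, 0],
    [0, 0, 0.001, 0, 0],
    [0, 0, 0, 0, 0],
  ],
)

```text
clock: 8.45
position: [501.4, -117.7, 55.6]
ee_rot: [-0.082, 0.997, -0.0, 0.001]
contact_force: [0.5, -4.8, 4.3]
gripper_width: -0.3
```

Request:
drive_tool(
  steps=[
    [0, 0, 0.001, 0, 0],
    [0, 0, 0.001, 0, 0],
    [0, 0, 0, 0, 0],
  ],
)

```text
clock: 8.75
position: [501.4, -117.6, 53.5]
ee_rot: [-0.082, 0.997, -0.0, 0.001]
contact_force: [2.4, -5.5, 3.6]
gripper_width: -0.2
```

Request:
drive_tool(
  steps=[
    [0, 0, 0.001, 0, 0],
    [0, 0, 0, 0, 0],
  ],
)

```text
clock: 8.95
position: [501.4, -117.6, 52.4]
ee_rot: [-0.082, 0.997, -0.0, 0.001]
contact_force: [0.3, -4.3, 4.5]
gripper_width: -0.0
```

Request:
drive_tool(
  steps=[
    [0, 0, 0.001, 0, 0],
    [0, 0, 0, 0, 0],
  ],
)

```text
clock: 9.15
position: [501.3, -117.5, 51.4]
ee_rot: [-0.082, 0.997, -0.0, 0.001]
contact_force: [0.9, -5.9, 4.4]
gripper_width: 0.0
```

Request:
drive_tool(
  steps=[
    [0, 0, 0.001, 0, 0],
    [0, 0, 0, 0, 0],
  ],
)

```text
clock: 9.35
position: [501.4, -117.4, 50.7]
ee_rot: [-0.082, 0.997, -0.0, 0.001]
contact_force: [0.9, -5.4, 6.8]
gripper_width: -0.2
```

Request:
drive_tool(
  steps=[
    [0, 0, 0.001, 0, 0],
    [0, 0, 0, 0, 0],
  ],
)

```text
clock: 9.55
position: [501.4, -117.4, 50.0]
ee_rot: [-0.082, 0.997, -0.0, 0.001]
contact_force: [-0.1, -4.9, 9.1]
gripper_width: 0.1
```

Request:
drive_tool(
  steps=[
    [0, 0, 0.001, 0, 0],
    [0, 0, 0, 0, 0],
  ],
)

```text
clock: 9.75
position: [501.4, -117.3, 49.4]
ee_rot: [-0.082, 0.997, -0.0, 0.001]
contact_force: [-0.8, -3.7, 11.9]
gripper_width: 0.1
```

It is at the stop, with force rising steadily. One more millimetre should give about 15 N.

Request:
drive_tool(
  steps=[
    [0, 0, 0.001, 0, 0],
    [0, 0, 0, 0, 0],
  ],
)

```text
clock: 9.95
position: [501.5, -117.2, 48.7]
ee_rot: [-0.083, 0.997, -0.0, 0.001]
contact_force: [-2.1, -3.1, 14.0]
gripper_width: 0.1
```

Request:
drive_tool(
  steps=[
    [0, 0, 0, 0, 0],
    [0, 0, 0, 0, 0],
  ],
)

```text
clock: 10.15
position: [501.5, -117.2, 48.8]
ee_rot: [-0.083, 0.997, -0.0, 0.001]
contact_force: [-1.4, -2.3, 14.0]
gripper_width: 0.2
```

Request:
drive_tool(
  steps=[
    [0, 0, 0.0005, 0, 0],
    [0, 0, 0, 0, 0],
    [0, 0, 0, 0, 0],
    [0, 0, 0, 0, 0],
    [0, 0, 0, 0, 0],
    [0, 0, 0, 0, 0],
    [0, 0, 0, 0, 0],
    [0, 0, 0, 0, 0],
  ],
)

```text
clock: 10.95
position: [501.5, -117.2, 48.5]
ee_rot: [-0.083, 0.997, -0.0, 0.001]
contact_force: [-1.8, -1.8, 15.1]
gripper_width: -0.1
```

Request:
drive_tool(
  steps=[
    [0, 0, 0, 0, 0],
    [0, 0, 0, 0, 0],
    [0, 0, 0, 0, 0],
    [0, 0, 0, 0, 0],
    [0, 0, 0, 0, 0],
    [0, 0, 0, 0, 0],
    [0, 0, 0, 0, 0],
    [0, 0, 0, 0, 0],
  ],
)

```text
clock: 11.75
position: [501.5, -117.2, 48.5]
ee_rot: [-0.083, 0.997, -0.0, 0.001]
contact_force: [-3.1, -3.5, 14.1]
gripper_width: 0.1
```

```bash
python3 - <<'E'
from h import *
im,d=arm.get_image("side");cv2.imwrite("pics/s3.png",cv2.resize(im[180:300,270:430],None,fx=5,fy=5,interpolation=cv2.INTER_CUBIC))
print(arm.read_state()["contact_force"])
E
```

```text
[-1.92063504 -2.1712305  15.45063495]
```

View pics/s3.png

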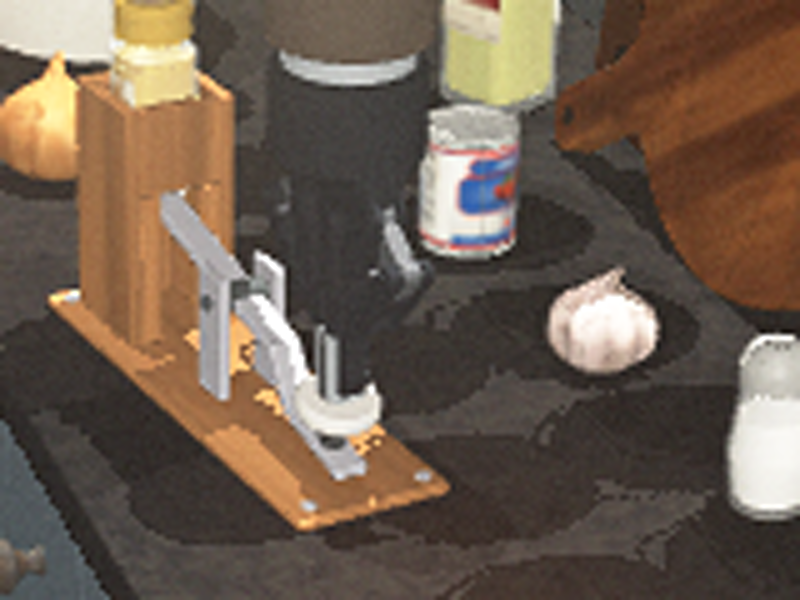

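The side view shows the lever fully tipped and the jar standing well up out of the tower (cap at crop (155,20)). The push held at 14–15.5 N for about 1.7 s. I lift off straight and move to look at the jar.

Request:
drive_tool(
  steps=[
    [0, 0, -0.003, 0, 0],
    [0, 0, -0.005, 0, 0],
    [0, 0, -0.01, 0, 0],
    [0, 0, -0.03, 0, 0],
    [0, 0, -0.04, 0, 0],
    [0, 0, -0.04, 0, 0],
    [0, 0, -0.04, 0, 0],
    [0, 0, -0.04, 0, 0],
    [0, 0, -0.04, 0, 0],
    [0, 0.03, -0.01, 0, 0.0854],
    [0, 0.03, 0, 0, 0.0854],
    [0, 0.03, 0, 0, 0.0854],
    [0, 0.03, 0, 0, 0.0854],
    [0, 0.03, 0, 0, 0.0854],
    [0, 0.02, 0, 0, 0.0854],
    [0, 0.01, 0, 0, 0.0854],
    [0, 0, 0, 0, 0.0854],
    [0, 0, 0, 0, 0.0854],
    [0, 0, 0, 0, 0.0854],
  ],
)

```text
clock: 13.7
position: [471.3, 59.6, 304.6]
ee_rot: [-0.082, 0.997, -0.0, -0.0]
contact_force: [0.1, 0.9, 0.2]
gripper_width: 85.7
```

```bash
sed -i 's/c=rep("cap",yel&nearcap,(138,165))/c=rep("cap",yel\&nearcap,(183,205))/' meas.py; python3 - <<'E'
from h import *
s=arm.read_state();im,d=arm.get_image("wrist");cv2.imwrite("pics/w4.png",im);np.save("pics/w4.npy",d)
import pickle;pickle.dump(s,open("pics/w4.pkl","wb"))
print(s["position"],s["ee_rot"],s["contact_force"],s["gripper_width"])
E
sed -i 's/"pad",white&(np.hypot(X-495,Y+115)<60),(74,125)/"pad",white\&(np.hypot(X-501,Y+117)<40),(40,70)/' meas.py
python3 meas.py w4
```

```text
[471.30023318  59.56102474 304.64689608] [-8.16216787e-02  9.96663340e-01 -5.93552823e-05 -2.89813664e-04] [0.05082627 0.85106329 0.21255986] 85.70511385740053
cap n 1536 px 348.7 232.8 med [465.2  80.  190.8] mid [469.   81.4 188. ] ext [40.4 40.8  9.9]
rim n 1286 px 339.1 195.6 med [444.3  67.8 141.6] mid [468.5  78.5 139.1] ext [70.  64.7 10.1]
 rim rect ((468.2159423828125, 81.38565063476562), (61.04551696777344, 63.058433532714844), 9.444842338562012)
pad n 1204 px 155.0 195.0 med [ 499.4 -111.    53.9] mid [ 501.  -112.3   53.2] ext [42.5 42.6 12.5]
 plane slope [-0.004  0.164]  minAreaRect ((500.7676696777344, -112.72090911865234), 21.70760726928711)
coaster n 1327 px 9.0 133.8 med [ 468.6 -292.     9.9] mid [ 468.7 -293.4    8.3] ext [88.8 27.3  8.7]
board n 5294 px 252.1 167.2 med [463.1  -6.7   9.1] mid [460.1 -14.1   8.3] ext [ 80.1 283.4   7.7]
 board rect ((464.9746398925781, -13.043746948242188), (45.969215393066406, 284.9229736328125), 9.283183097839355)
table z 1.1632349592653939
```

View pics/w4.png

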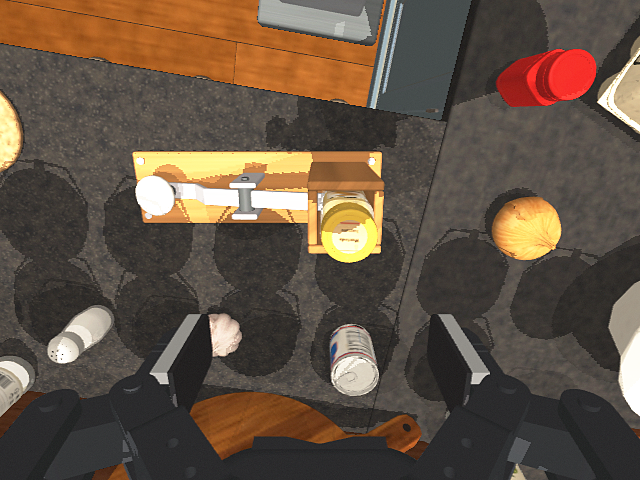

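The view shows the raised cap at (349,233), with its centre at (469,81) and top at about 190, and the pad still down. The jar is clear to grasp, so I go down around it.

Request:
drive_tool(
  steps=[
    [-0.0013, 0.022, 0.01, 0, 0.0854],
    [0, 0, 0.03, 0, 0.0854],
    [0, 0, 0.03, 0, 0.0854],
    [0, 0, 0.03, 0, 0.0854],
    [0, 0, 0.03, 0, 0.0854],
    [0, 0, 0.02, 0, 0.0854],
    [0, 0, 0.009, 0, 0.0854],
    [0, 0, 0, 0, 0.0854],
    [0, 0, 0, 0, 0.0854],
    [0, 0, 0, 0, 0.0854],
  ],
)

```text
clock: 14.75
position: [469.9, 82.4, 147.1]
ee_rot: [-0.082, 0.997, 0.0, 0.001]
contact_force: [-0.2, -0.1, 0.0]
gripper_width: 85.5
```

```bash
python3 - <<'E'
from h import *
s=arm.read_state();im,d=arm.get_image("wrist");cv2.imwrite("pics/w5.png",im)
im,d=arm.get_image("side");cv2.imwrite("pics/s5.png",cv2.resize(im[120:300,220:420],None,fx=3.3,fy=3.3,interpolation=cv2.INTER_CUBIC))
print(s["position"],s["contact_force"],s["wrist_torque"])
E
```

```text
[469.93764053  82.43958239 147.10565441] [-0.20888715 -0.14823313  0.00128231] [ 0.00819709 -0.01105343 -0.00797593]
```

View pics/w5.png

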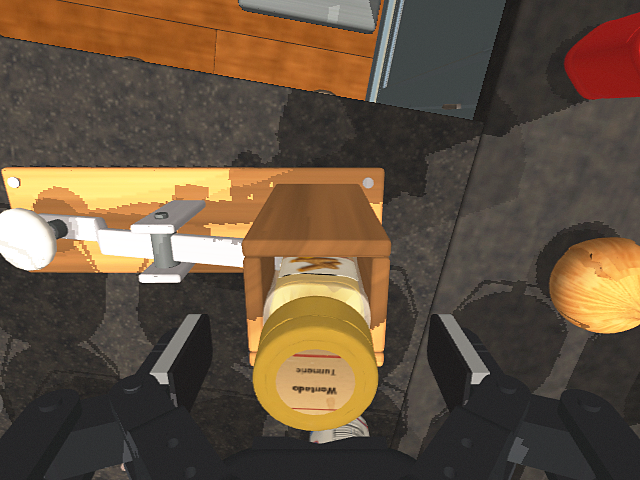

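View pics/s5.png

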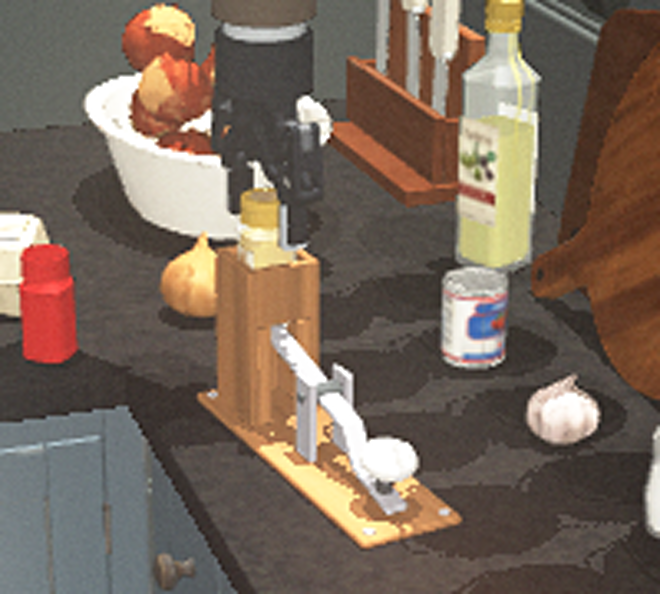

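The wrist view shows the cap centred between the open fingers (315 against a mid-line of 320), clear of the rim. I close on it.

Request:
drive_tool(
  steps=[
    [0, 0, 0, 0, 0.03],
    [0, 0, 0, 0, 0.03],
    [0, 0, 0, 0, 0.03],
    [0, 0, 0, 0, 0.03],
    [0, 0, 0, 0, 0.03],
    [0, 0, 0, 0, 0.03],
    [0, 0, 0, 0, 0.03],
    [0, 0, 0, 0, 0.03],
  ],
)

```text
clock: 15.65
position: [469.1, 82.1, 145.9]
ee_rot: [-0.082, 0.997, -0.0, 0.0]
contact_force: [0.5, -1.1, 1.7]
gripper_width: 40.2
```

Request:
drive_tool(
  steps=[
    [0, 0, -0.002, 0, 0.03],
    [0, 0, -0.003, 0, 0.03],
    [0, 0, -0.005, 0, 0.03],
    [0, 0, 0, 0, 0.03],
  ],
)

```text
clock: 16.05
position: [469.4, 82.4, 156.4]
ee_rot: [-0.082, 0.997, 0.0, 0.001]
contact_force: [0.8, -0.2, -2.6]
gripper_width: 40.1
```

Request:
drive_tool(
  steps=[
    [0, 0, -0.01, 0, 0.03],
    [0, 0, -0.01, 0, 0.03],
    [0, 0, -0.01, 0, 0.03],
    [0, 0, -0.01, 0, 0.03],
    [0, 0, -0.01, 0, 0.03],
    [0, 0, -0.015, 0, 0.03],
    [0, 0, -0.015, 0, 0.03],
    [0, 0, -0.01, 0, 0.03],
    [0, 0, 0, 0, 0.03],
    [0, 0, 0, 0, 0.03],
  ],
)

```text
clock: 17.05
position: [468.7, 82.2, 245.6]
ee_rot: [-0.082, 0.997, 0.0, -0.0]
contact_force: [0.4, 0.4, -1.8]
gripper_width: 40.0
```

```bash
python3 - <<'E'
from h import *
s=arm.read_state();im,d=arm.get_image("side");cv2.imwrite("pics/s6.png",cv2.resize(im[100:300,220:440],None,fx=3,fy=3,interpolation=cv2.INTER_CUBIC))
im,d=arm.get_image("wrist");cv2.imwrite("pics/w6.png",im)
print(s["position"],s["contact_force"],s["gripper_width"])
t=np.array([466.4,-334.6])-s["position"][:2]
M=R.from_quat(s["ee_rot"]).as_matrix();print(M[:2,:2].T@t)
E
```

```text
[468.67598313  82.16129124 245.56576328] [ 0.42584975  0.38053507 -1.78669693] 39.97190704952935
[  70.39173333 -410.77992231]
```

View pics/s6.png

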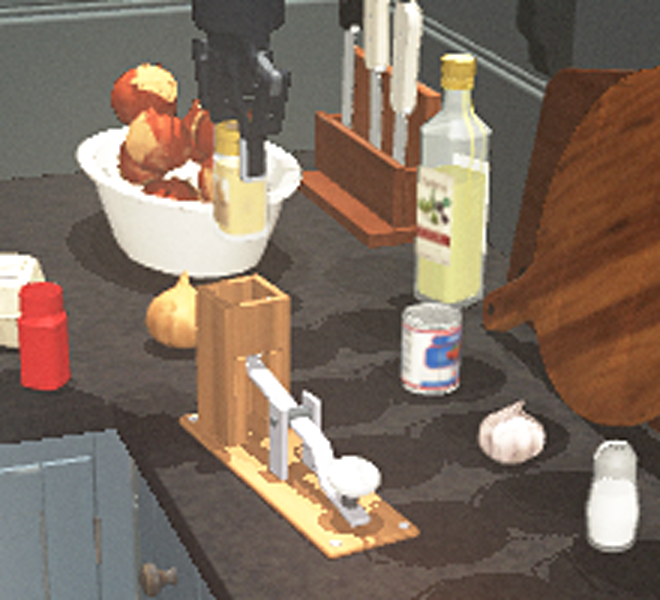

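View pics/w6.png

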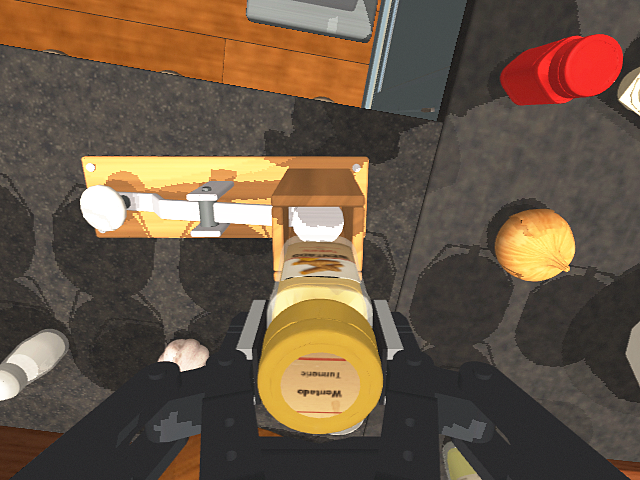

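The jar is out and upright in the grip: in the side view its bottom is clear of the rim, and the tower is empty. I carry it to the coaster.

Request:
drive_tool(
  steps=[
    [0.002, -0.012, 0, 0, 0.03],
    [0.004, -0.024, 0, 0, 0.03],
    [0.005, -0.029, 0, 0, 0.03],
    [0.005, -0.029, 0, 0, 0.03],
    [0.005, -0.029, 0, 0, 0.03],
    [0.005, -0.029, 0, 0, 0.03],
    [0.005, -0.029, 0, 0, 0.03],
    [0.005, -0.029, 0, 0, 0.03],
    [0.005, -0.029, 0, 0, 0.03],
    [0.005, -0.029, 0, 0, 0.03],
    [0.005, -0.029, 0, 0, 0.03],
    [0.005, -0.029, 0, 0, 0.03],
    [0.005, -0.029, 0, 0, 0.03],
    [0.005, -0.029, 0, 0, 0.03],
    [0.004, -0.02, 0, 0, 0.03],
    [0, -0.007, 0, 0, 0.03],
    [0, 0, 0, 0, 0.03],
    [0, 0, 0, 0, 0.03],
    [0, 0, 0, 0, 0.03],
  ],
)

```text
clock: 19.05
position: [467.2, -333.9, 245.8]
ee_rot: [-0.083, 0.997, 0.0, -0.0]
contact_force: [-0.1, 0.1, -1.5]
gripper_width: 40.4
```

```bash
python3 - <<'E'
from h import *
s=arm.read_state()
im,d=arm.get_image("wrist");cv2.imwrite("pics/w7.png",im)
print(s["position"],s["contact_force"],s["gripper_width"])
K,W=w2c("wrist",s);C=cloud(K,W,d);X,Y,Z=[C[...,i] for i in range(3)]
hsv=cv2.cvtColor(im,cv2.COLOR_BGR2HSV)
m=(d>0)&(np.hypot(X-466,Y+335)<70)&(Z>5)&(Z<14)&(hsv[...,1]>40)
P=C[m];print(len(P),P.min(0),P.max(0),np.median(P[:,2]))
c=P[:,:2]
h=cv2.convexHull(c.astype(np.float32))[:,0]
A=np.c_[2*h,np.ones(len(h))];sol=np.linalg.lstsq(A,(h**2).sum(1),rcond=None)[0];print("hull circle",sol[:2],np.sqrt(sol[2]+sol[:2]@sol[:2]))
E
```

```text
[ 467.19758957 -333.91713229  245.82168608] [-0.11694505  0.12515501 -1.47040285] 40.43433999080288
7996 [ 411.8067407  -389.66474552    5.49275072] [ 515.49696163 -280.3955235    12.98934898] 10.116671345123962
hull circle [ 466.54653399 -335.19469735] 54.51944125447426
```

View pics/w7.png

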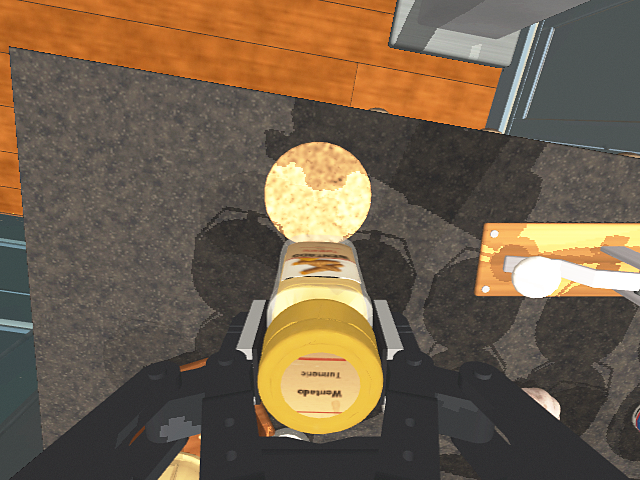

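The jar is over the coaster (image (318,192)), and the tool is within 1.5 mm of its centre (466.5,-335). I lower it.

Request:
drive_tool(
  steps=[
    [0, -0.001, 0.015, 0, 0.03],
    [0, 0, 0.025, 0, 0.03],
    [0, 0, 0.03, 0, 0.03],
    [0, 0, 0.03, 0, 0.03],
    [0, 0, 0.03, 0, 0.03],
    [0, 0, 0.025, 0, 0.03],
    [0, 0, 0.015, 0, 0.03],
    [0, 0, 0.008, 0, 0.03],
    [0, 0, 0.002, 0, 0.03],
    [0, 0, 0, 0, 0.03],
    [0, 0, 0, 0, 0.03],
  ],
)

```text
clock: 20.2
position: [468.3, -335.9, 67.0]
ee_rot: [-0.082, 0.997, -0.001, 0.001]
contact_force: [-0.3, -0.2, -2.7]
gripper_width: 40.3
```

Request:
drive_tool(
  steps=[
    [0, 0, 0.001, 0, 0.03],
    [0, 0, 0.001, 0, 0.03],
    [0, 0, 0, 0, 0.03],
  ],
)

```text
clock: 20.5
position: [467.4, -335.7, 64.0]
ee_rot: [-0.082, 0.997, -0.0, 0.0]
contact_force: [-0.2, -0.4, -2.7]
gripper_width: 39.9
```

Request:
drive_tool(
  steps=[
    [0, 0, 0.001, 0, 0.03],
    [0, 0, 0.001, 0, 0.03],
    [0, 0, 0, 0, 0.03],
  ],
)

```text
clock: 20.8
position: [467.5, -335.8, 62.1]
ee_rot: [-0.082, 0.997, -0.0, 0.0]
contact_force: [0.2, 0.2, -0.1]
gripper_width: 40.4
```

Request:
drive_tool(
  steps=[
    [0, 0, 0.0007, 0, 0.03],
    [0, 0, 0, 0, 0.03],
  ],
)

```text
clock: 21.0
position: [467.5, -335.8, 62.0]
ee_rot: [-0.082, 0.997, -0.0, 0.0]
contact_force: [-1.4, 1.7, 4.9]
gripper_width: 40.1
```

The jar is seated: contact at z 62, about 5 N. I release it and go straight up.

Request:
drive_tool(
  steps=[
    [0, 0, 0, 0, 0.05],
    [0, 0, 0, 0, 0.06],
    [0, 0, 0, 0, 0.0854],
    [0, 0, 0, 0, 0.0854],
    [0, 0, 0, 0, 0.0854],
    [0, 0, 0, 0, 0.0854],
    [0, 0, 0, 0, 0.0854],
    [0, 0, 0, 0, 0.0854],
    [0, 0, -0.01, 0, 0.0854],
    [0, 0, -0.02, 0, 0.0854],
    [0, 0, -0.03, 0, 0.0854],
    [0, 0, -0.03, 0, 0.0854],
    [0, 0, -0.03, 0, 0.0854],
    [0, 0, -0.03, 0, 0.0854],
    [0, 0, -0.03, 0, 0.0854],
    [0, 0, -0.03, 0, 0.0854],
    [0, 0, 0, 0, 0.0854],
    [0, 0, 0, 0, 0.0854],
  ],
)

```text
clock: 22.8
position: [467.4, -335.6, 272.3]
ee_rot: [-0.082, 0.997, -0.0, 0.001]
contact_force: [-1.0, 1.1, 0.3]
gripper_width: 85.2
```

```bash
python3 - <<'E'
from h import *
s=arm.read_state()
im,d=arm.get_image("wrist");cv2.imwrite("pics/w8.png",im)
print(s["position"],s["contact_force"],s["gripper_width"])
K,W=w2c("wrist",s);C=cloud(K,W,d);X,Y,Z=[C[...,i] for i in range(3)]
hsv=cv2.cvtColor(im,cv2.COLOR_BGR2HSV)
m=(d>0)&(np.hypot(X-466,Y+335)<60)&(Z>99)&(Z<115)
P=C[m];print(len(P),(P.min(0)+P.max(0))/2,np.ptp(P,axis=0),np.median(P[:,2]))
A=np.c_[P[:,:2],np.ones(len(P))];print("slope",np.linalg.lstsq(A[P[:,2]>103],P[P[:,2]>103][:,2],rcond=None)[0][:2])
im,d=arm.get_image("side");cv2.imwrite("pics/s8.png",im)
E
```

```text
[ 467.42724175 -335.60596639  272.31916315] [-0.96672305  1.12035181  0.34629121] 85.23454598432485
1802 [ 467.60758464 -336.11717931  103.96230204] [40.49912144 40.6323173   9.19371027] 106.08789497594373
slope [0.00883281 0.00159064]
```

View pics/w8.png

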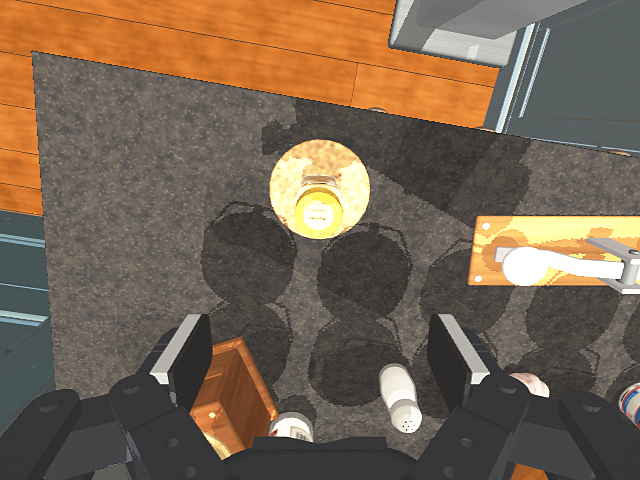

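View pics/s8.png

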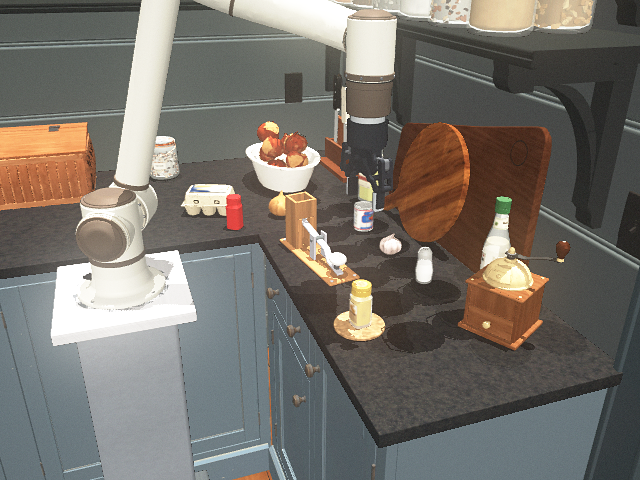

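The jar stands upright on the coaster, at side (360,305), and the lever is still tipped. Onion, tin, garlic, mill and the red jar are where they were. I hand it in.

```bash
python3 -c "
from bench import arm
print(arm.job_done())"
```

```text
the job is handed in; nothing more can be done
None
```

The job is done and handed in at about 23 s: the lever is pressed to its stop and left tipped, and the spice jar stands upright on the cork coaster. No verdict is reported on hand-in.

- **Press:** I felt the pad at z ≈ 98 mm and pushed the lever to its stop. I then held it there for about 1.7 s, with vertical readings of 14.0–15.5 N. The highest reading during the press was 15.5 N. Forces were only read at the end of each move, so a brief peak in between would not show.
- **Sideways force:** The pad also dragged the fingers sideways with up to about 6 N on the way down, and 2–5 N during the hold. At the end of the hold the total force was about 15–16 N.
- **Jar:** I gripped the raised jar above the rim, lifted it out and set it down with about 5 N of contact.
- **Last checks:** The cap's centre is within about 1.5 mm of the coaster's centre. Its top is at about 106 mm on the wrist camera, which reads about 1 mm high, against an expected 105 mm, and its top is level to within 0.01. The onion, tin, garlic, mill and red jar look unmoved in the last side view. No check failed or disagreed.

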